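# Open the hub stand for the next hub

### The arm

A 7-joint arm with a two-finger parallel gripper is mounted at the origin on the work surface. World frame = base frame: x ahead of the robot, y to its left, z up, the work surface at z = 0. Lengths are in m, angles in degrees, forces in N, time in s.
With the tool pointing down it reaches from about 0.425 to 0.875 m from the base axis. Payload 4.7 kg.
Tool frame: the origin (TCP) lies between the finger pads; the fingertips stand 19 mm ahead of it and the grasp point (between the pads) is the TCP; x points along the fingers, z is the direction in which the jaws open and shut, and the axes are right-handed (so a half turn about x gives the same grasp; the last joint's range is limited). The gripper opens to 87 mm and grips with 3 to 60 N. Pads are 19 mm wide; open, the fingers measure 117 mm over their backs; the gripper's body (75 mm by 190 mm) begins 51 mm behind the grasp point.
Start: joints at [-66.343, 18.392, -4.016, 83.108, 1.295, 78.541, -3.26], TCP at [0.252, 0.599, 0.242] pointing down, gripper open.
Joint ranges: [-163.93, 163.93], [-17.29, 119.83], [-79.2, 71.16], [3.27, 140.29], [-89.18, 269.18], [5.43, 117.66], [-154.24, 154.24]. Speed limits (degrees/s): [147.25, 147.25, 180, 180, 180, 180, 180].

### API

Orientations are given as [roll, pitch, yaw] about the fixed x, y, z axes, in that order (R = Rz(yaw) Ry(pitch) Rx(roll)).
In Python, from cell import monitor, read_camera, camera_model, env, regions_of gives the robot as it stands. The module is installed in compiled form; this text tells all that it offers.
- The arm moves only by the tool step_arm, never from a script. Its argument "deltas" is a list of rows, each a list of 5 numbers: the gripper's target within -1 to 1 (fully open at 1, half-way at 0, shut at -1), then the shift along the tool's x, y, z in m, then the turn about the tool's x in degrees. A call has 1 to 12 rows; each row is the pose to reach, as a shift and turn from the pose commanded when the call began, along the tool's axes at that moment; what a row does not reach only later rows make up. A row lasts 1/8 s, in which the tool goes at most 62.5 mm and 10.7 degrees, less where a joint would pass 70% of its speed; a pose out of reach is approached as far as the arm can. A call with a gripper value outside its range is refused whole. The fingers move at their own pace and stop on an object; "newtons" is the grip in N (left out, the last holds). Time passes only in rows, so rows that repeat a pose let the fingers close. It gives the time, the measured TCP pose, the force and the opening at its end, in the units of the state.
- monitor.get_obs(): the state, without advancing time (a new reading comes with each control period).
- read_camera(name): name is "side" or "top"; returns (picture, depth): 420x560x3 uint8, red, green, blue; 420x560 float32, m along the optical axis (not along the pixel's ray), 0 where there is no reading.
- camera_model(name): a dict with "fx", "fy", "cx", "cy" (pixels), "xyz" and "attitude" of the camera in the world. Camera axes: x right, y down, z forward; pixel columns grow to the right and rows downward; lengths in m; the calibration is good to about 2 mm. A picture is of the moment at which its call begins. camera_model takes no time and is no camera call.
- env.sign_off(): hands the job in, once; it reports no verdict.
Trained networks look in the newest picture that a camera, given by its name, has taken for a name from the list of things; names that differ only in an ending like _2 or _b are one class to them, and where a whole thing is asked for, a point or a joint stands for the part that bears it (a point fixed in the world has none). Each returns a list of dicts, best first, with "p" (0 to 1); they miss things now and then, are a little off and sometimes report something else, mostly with a low value. They report only what shows in the picture. A call takes as long as a camera call. They do not tell look-alikes from the thing itself.
- regions_of(camera, thing): "pixels" (420x560 bool, what is visible of it) and "pixel" ([column, row] in pixels, amid what is visible of it).
The state is a dict: "time_s": time; "qpos": joint angles; "joint_velocities": joint speeds; "effort": joint torques, N m; "tool_pos": TCP position; "tool_rot": TCP orientation; "force": force on the tool from outside, world axes, zero at the start; "wrist_torque": the same for the moment, N m; "grip_width": finger opening in m.
Only numpy, scipy, OpenCV 4.12 (cv2) and the standard library are available. Lean on these libraries where they do the work, as an engineer would, in place of code of your own. Each camera call takes 0.05 s, during which the arm holds its last target. There are 200 camera calls.

### The job

Get the hub stand ready for the next hub: first nest the two blue parts cups, the one on the bench and the one between the stand's heads, into the white cup, all seated fully down and upright, with the white cup left standing where it is. Then pull the sprung head open by its red handle until its red pointer is in line with the black line on the yellow setting clip, and finish while still holding it there against its springs, so that the mechanic can lay the hub in with both hands. Do not shift the clip or the other things on the bench.

Things in the scene. Friction and masses are not known exactly. Their poses are not given: they have to be found in the camera images.
- cup_white_mid (a point): The white parts cup, 74 mm high, 45 g (the blue ones 30 to 65 g), open at the top. The point is its centre, 37 mm below the rim and above the foot; z up along the cup. All three cups have this shape: straight collar, 62 mm outside diameter, wall 2.5 mm, from the rim down 36 mm to a shoulder; body below it tapers from 52 to 45 mm at the foot. It stands on the bench.
- cup_bench_mid (a point): The blue cup on the bench: a parts cup, 74 mm high, 45 g (the blue ones 30 to 65 g), open at the top. The point is its centre, 37 mm below the rim and above the foot; z up along the cup. Shape as the white one. Stands on the bench.
- cup_stand_mid (a point): The blue cup on the hub stand: a parts cup, 74 mm high, 45 g (the blue ones 30 to 65 g), open at the top. The point is its centre, 37 mm below the rim and above the foot; z up along the cup. Shape as the white one. Stands on the stand's bed (14 mm above the bench) between the two heads, 10 to 22 mm from either.
- cup_white: The white cup, origin at the centre of its foot. Nesting: the upper cup's tapered body goes down inside the collar below (6 mm play at the foot, 2 mm at the end) until its shoulder sits on that rim: each cup then stands 36 mm above the one below.
- cup_bench: The blue cup on the bench, origin at the centre of its foot. When nested only its 36 mm collar shows above the rim below, so fingers must hold the collar, not lower.
- cup_stand: The blue cup on the stand's bed, origin at the centre of its foot. The heads flank it along the stand's y; its sides along the stand's x are free.
- stand: Hub stand bolted to the bench, origin on the bench. Aluminium bed along its own y (-205 to +145 mm), 84 mm wide (x), 14 mm high. Across it two grey slotted heads, 60 mm wide, 14 mm thick, tops 92 mm above the bench: inner face of the fixed one at y = +65, of the sprung one at y = -29 mm when closed. Steel spring barrels at y -187 to -117, 35 mm high.
- slide_head (a joint): Travel of the sprung head in m: 0 closed, growing as it is pulled along the stand's -y, 0.064 at the stop. Springs push it back to 0 when let go: 4 N closed, rising by 1.5 N per 10 mm (about 12 N at 55 mm), plus 0.6 N friction.
- pull_handle: Pull handle upright on the sprung head's foot: red round grip, 22 mm diameter, from 18 to 66 mm above this origin (top 102 mm above the bench), on a thin stem. Origin at the stem's foot, 36 mm above the bench. Moves with the head; the grip turns freely about its own upright axis. 44 mm free between it and the head's plate.
- handle_grip (a point): Gripping point on the pull handle's axis, 82 mm above the bench, 20 mm below the handle's top.
- pointer (a point): Tip of the red pointer on the sprung head's +x side, 20 mm above the bench; moves with the head. Axes as the stand's.
- clip_line (a point): The mark: black centre line on top of the yellow setting clip (8 mm wide along y, 16 mm along x) on the bed's +x edge, 18 mm above the bench, set for the next hub's width: 28 to 55 mm of travel from closed. At the mark, pointer and line have the same y in the stand's frame. Axes as the stand's.
- next_hub: Bystander: the next wheel hub, orange with steel ends, standing on end, 60 mm across, 134 mm high. Origin at its underside.
- grease_jar: Bystander: jar with green lid, 60 mm across, 62 mm high, on the bench near the cups. Origin at its underside.
- lube_bottle: Bystander: bottle with red cap, 48 mm across, 150 mm high. Origin at its underside.
- cone_wrench: Bystander: flat steel wrench, 180 mm long (its x), 8 mm high, lying between robot and stand. Origin at its middle.
- driver: Bystander: screwdriver with blue handle, 190 mm long (its x), 26 mm high, lying on the bench. Origin at its middle.
- sprocket: Bystander: flat steel ring, 88 mm across, 5 mm high, lying on the bench. Origin at its centre.
Mind the look-alikes: they are no part of the job. What is shaped like the cup_bench but orange or purple is not meant. Leave any brown look-alike of the cup_stand alone.

How it is judged:
By the outcome, as a careful person would: the job done as asked, in the order asked, and still so for the second after the job is handed in, while the arm keeps its last pose, push and grip.
It also fails if it takes over 72 s, if anything falls off the work surface, if the arm or the gripper's body presses on something with over 40 N, if the wrist force passes 120 N, or if a joint passes its speed limit or range.

## Working session

There is one attempt and no reset: what is moved stays moved. The work goes in short steps, Python scripts to look and compute and a tool call to move; the robot and the scene stay as the last step left them, time stands still between calls to the robot, and variables do not carry over. Pictures are saved under pics/ and viewed, about 8 in all and at most 12, crops included, and the job is handed in when it is done.

Besides the shell and the picture viewer there is one more tool, called after "Emit:" in YAML: its name, and indented under it one key for each argument. step_arm: Moves the arm, as the interface text tells. Its arguments: {"type":"object","properties":{"deltas":{"type":"array"},"newtons":{"type":"number"}},"required":["deltas"]}

```bash
mkdir -p pics
cat > h.py <<'E'
import numpy as np, cv2
from scipy.spatial.transform import Rotation as R
from cell import monitor, read_camera, camera_model, env, regions_of
def cam(n):
    m=camera_model(n); a=m["attitude"]
    a=np.array(a,float)
    Rm=a if a.shape==(3,3) else (R.from_euler('xyz',a,degrees=True).as_matrix() if a.size==3 else R.from_quat(a).as_matrix())
    return m,Rm,np.array(m["xyz"])
def cloud(n,d):
    m,Rm,t=cam(n); v,u=np.mgrid[:420,:560]
    P=np.stack([(u-m["cx"])/m["fx"]*d,(v-m["cy"])/m["fy"]*d,d],-1)
    return P@Rm.T+t
def proj(n,p):
    m,Rm,t=cam(n); q=(np.asarray(p)-t)@Rm
    return q[...,0]/q[...,2]*m["fx"]+m["cx"], q[...,1]/q[...,2]*m["fy"]+m["cy"]
def save(im,f,s=1.4):
    cv2.imwrite("pics/"+f,cv2.resize(im[...,::-1],None,fx=s,fy=s,interpolation=cv2.INTER_CUBIC))
E
python3 - <<'E'
from h import *
for n in("top","side"):
    print(camera_model(n)); im,d=read_camera(n); save(im,n+"0.png")
    np.savez(n+"0.npz",im=im,d=d)
    C=cloud(n,d)
    for t in("cup_white","cup_bench","cup_stand","stand","pull_handle","pointer","clip_line","next_hub","grease_jar"):
        for r in regions_of(n,t)[:4]:
            m=r["pixels"]&(d>0); P=C[m]
            print(n,t,round(r["p"],2),np.round(r["pixel"]),m.sum(),np.round(np.median(P,0),3) if m.sum() else'',np.round(P[:,2].max(),3) if m.sum() else '', np.round(im[m].mean(0)) if m.sum() else '')
print(monitor.get_obs())
E
```

```text
{'fx': 405.0309399551436, 'fy': 405.0309399551436, 'cx': 275.361934027481, 'cy': 206.8495260699306, 'xyz': array([ 0.44445905, -0.02227706,  1.16551795]), 'attitude': array([-175.27786581,   -0.233257  ,  -88.50619234])}
top cup_white 0.98 [123. 222.] 521 [0.478 0.402 0.042] 0.078 [212. 211. 210.]
top cup_bench 0.89 [202. 137.] 450 [0.73  0.194 0.041] 0.08 [156.  88. 190.]
top cup_bench 0.83 [186. 179.] 428 [0.603 0.23  0.039] 0.078 [ 69. 134. 217.]
top cup_bench 0.78 [151. 153.] 449 [0.681 0.334 0.041] 0.078 [219. 145.  52.]
top cup_stand 0.75 [285. 208.] 426 [ 0.538 -0.047  0.043] 0.093 [113. 178. 243.]
top cup_stand 0.68 [309. 250.] 430 [ 0.424 -0.121  0.031] 0.079 [186. 130.  91.]
top cup_stand 0.58 [306. 206.] 3232 [ 0.54  -0.11   0.018] 0.106 [234. 232. 233.]
top stand 0.82 [307. 206.] 3306 [ 0.54  -0.11   0.018] 0.106 [234. 232. 233.]
top pull_handle 0.6 [324. 209.] 38 [ 0.541 -0.155  0.102] 0.106 [248.  96.  93.]
top pull_handle 0.37 [282. 208.] 421 [ 0.537 -0.046  0.043] 0.093 [111. 178. 243.]
top pointer 0.67 [310. 205.] 715 [ 0.541 -0.128  0.036] 0.106 [219. 208. 212.]
top
[... 1651 characters left out ...]
91.  93.  94.]
{'time_s': 1.0, 'qpos': array([-66.34226936,  18.39065283,  -4.0176977 ,  83.10941457,
         1.29605872,  78.54123535,  -3.26084592]), 'joint_velocities': array([ 0.03326704, -0.04838924, -0.02728256, -0.01500856, -0.01315658,
        0.02045975, -0.09389542]), 'effort': array([ 1.08706913e-04, -4.91117835e+01, -4.03153729e-01, -3.12775147e+01,
       -6.37434237e-02,  3.35138978e-02,  2.36668814e-05]), 'tool_pos': array([0.25242407, 0.59898694, 0.24158481]), 'tool_rot': array([-41.05619377,  89.9948286 ,  26.09579339]), 'force': array([ 0.29257075, -0.00660155, -0.13655294]), 'wrist_torque': array([ 0.03807018,  0.05060959, -0.00044069]), 'grip_width': 0.08734547271843165}
```

View pics/top0.png

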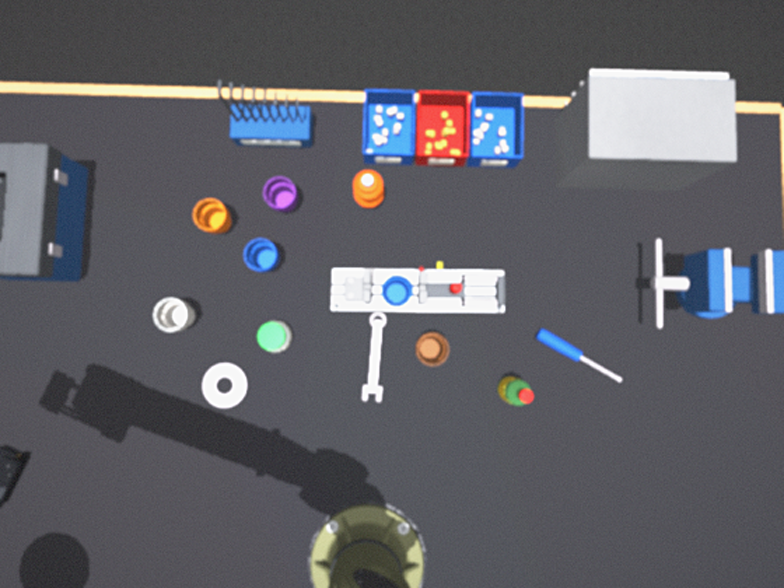

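View pics/side0.png

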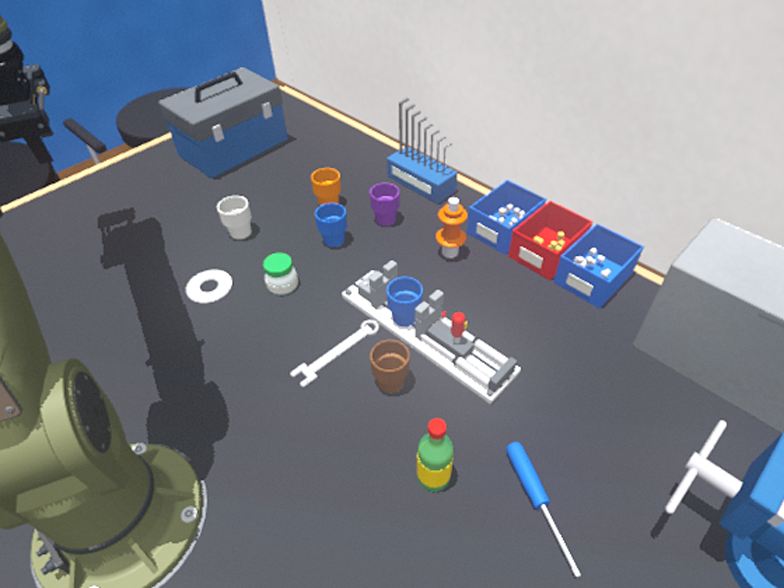

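Run:
```python
from h import *
from scipy.optimize import least_squares
z={n:np.load(n+"0.npz") for n in("top","side")}
def rim(n,c,zt,r=0.05):
    d=z[n]["d"];C=cloud(n,d)
    m=(np.hypot(C[...,0]-c[0],C[...,1]-c[1])<r)&(abs(C[...,2]-zt)<0.007)&(d>0)
    P=C[m]
    f=least_squares(lambda q:np.hypot(P[:,0]-q[0],P[:,1]-q[1])-0.0298,c,loss='soft_l1',f_scale=0.002)
    print(n,c,f.x.round(4),len(P),P[:,2].mean().round(4),np.abs(f.fun).mean().round(4))
for n in z:
    rim(n,(.478,.402),.074); rim(n,(.603,.225),.074); rim(n,(.538,-.047),.088); rim(n,(.43,-.115),.074)
    im=z[n]["im"].astype(int);d=z[n]["d"];C=cloud(n,d);X=C
    reg=(abs(C[...,0]-.54)<.09)&(C[...,1]<.06)&(C[...,1]>-.33)
    red=reg&(im[...,0]-im[...,1]>80)&(im[...,0]-im[...,2]>80)
    yel=reg&(im[...,0]-im[...,2]>70)&(im[...,1]-im[...,2]>60)
    for nm,m in(("red",red),("yel",yel)):
        k,l,s,ce=cv2.connectedComponentsWithStats(m.astype(np.uint8))
        for i in range(1,k):
            if s[i,4]>2: print(n,nm,s[i],ce[i].round(1),C[l==i].mean(0).round(4),C[l==i].min(0).round(3),C[l==i].max(0).round(3))
    m=reg&(abs(C[...,2]-.092)<.004)
    k,l,s,ce=cv2.connectedComponentsWithStats(m.astype(np.uint8))
    for i in range(1,k):
        if s[i,4]>20: print(n,"top92",s[i],C[l==i].mean(0).round(4),cv2.minAreaRect((C[l==i][:,:2]*1000).astype(np.float32)))
    m=reg&(abs(C[...,2]-.014)<.005)
    print("bed",cv2.minAreaRect((C[m][:,:2]*1000).astype(np.float32)),C[m].mean(0))
```

```text
top (0.478, 0.402) [0.4774 0.388 ] 108 0.073 0.0008
top (0.603, 0.225) [0.5981 0.2208] 91 0.074 0.0009
top (0.538, -0.047) [ 0.5343 -0.0478] 106 0.0896 0.0061
top (0.43, -0.115) [ 0.4245 -0.1161] 82 0.0741 0.0008
top red [299 190   4   4  12] [300.5 191.5] [ 0.5858 -0.0954  0.0125] [ 0.58  -0.101 -0.004] [ 0.591 -0.092  0.028]
top red [321 203   9   7  51] [325.2 205.6] [ 0.5396 -0.1562  0.0961] [ 0.532 -0.172  0.035] [ 0.546 -0.147  0.106]
top yel [312 186   5   6  24] [313.8 188.9] [ 0.5944 -0.1333  0.0126] [ 0.587 -0.141 -0.   ] [ 0.604 -0.129  0.022]
top top92 [260 193   5   9  41] [0.5586 0.012  0.0929] ((558.5000610351562, 11.963459014892578), (21.492158889770508, 10.783476829528809), 1.6724610328674316)
top top92 [300 194   5   9  36] [ 0.5591 -0.0944  0.0923] ((559.05224609375, -94.59843444824219), (21.319337844848633, 10.878690719604492), 1.2486064434051514)
top top92 [259 207   6   9  51] [0.5217 0.0121 0.0926] ((521.2413940429688, 12.21137523651123), (21.71343231201172, 13.436209678649902), 1.4043445587158203)
top top92 [300 207   5   9  43] [ 0.5242 -0.0954  0.0928] ((523
[... 1059 characters left out ...]
74185180664), (24.15300750732422, 12.546266555786133), 2.866741418838501)
side top92 [307 207  10   8  51] [ 0.5577 -0.0952  0.0915] ((558.8239135742188, -94.4742660522461), (23.473129272460938, 14.116908073425293), 4.1528425216674805)
side top92 [297 215  10   9  54] [ 0.5221 -0.0958  0.0916] ((523.1117553710938, -95.04949188232422), (24.107450485229492, 14.668371200561523), 3.1426639556884766)
side top92 [323 228  10   5  23] [ 0.5366 -0.1611  0.0914] ((538.3370361328125, -160.8271484375), (9.235644340515137, 20.681529998779297), 43.90325164794922)
bed ((532.250732421875, -103.07757568359375), (117.7307357788086, 330.7300720214844), 10.030448913574219) [ 0.51992374 -0.13051278  0.01399588]
```

The top view shows the blue bench cup at (186,179) in camera pixels, the white cup at (123,222) and the blue stand cup at (284,207). The red handle is at (325,206), the pointer at (300,191) and the yellow clip at (314,189). The side view agrees. The orange, purple and brown cups are the look-alikes.

Run:
```python
from h import *
from scipy.optimize import least_squares
for n in("top","side"):
    z=np.load(n+"0.npz");im=z["im"].astype(int);d=z["d"];C=cloud(n,d)
    m=(np.hypot(C[...,0]-.535,C[...,1]+.047)<.042)&(C[...,2]>.08)&(C[...,2]<.096)&(im[...,2]-im[...,0]>40)
    P=C[m]
    f=least_squares(lambda q:np.hypot(P[:,0]-q[0],P[:,1]-q[1])-0.0298,(.537,-.045),loss='soft_l1',f_scale=.002)
    print(n,f.x.round(4),len(P),np.abs(f.fun).mean().round(4),P[:,2].mean())
    for p in((.4768,.3883,.074),(.5975,.221,.074),(.536,-.044,.088)):print(np.round(proj(n,p),1))
o=monitor.get_obs();M=R.from_euler('xyz',o["tool_rot"],degrees=True).as_matrix();print(M.round(3),o["time_s"])
t=np.array([.5975,.221,.16])-o["tool_pos"]; print(t@M, (np.array([.5975,.221,.06])-o["tool_pos"])@M)
```

```text
top [ 0.5347 -0.0449] 38 0.0008 0.08874613589058032
[121.5 224.3]
[185.6 181.4]
[282.7 206.1]
side [ 0.5333 -0.0451] 175 0.0009 0.08549660263291196
[166.3 146.1]
[236.  151.5]
[289.3 205.8]
[[ 0.    -0.922  0.388]
 [ 0.     0.388  0.922]
 [-1.    -0.     0.   ]] 1.0
[ 0.08159778 -0.46476355 -0.21434609] [ 0.18159778 -0.46475763 -0.21435289]
```

Emit:
step_arm:
  deltas:
    - [1, 0.08, -0.465, -0.214, 67.2]
    - [1, 0.08, -0.465, -0.214, 67.2]
    - [1, 0.08, -0.465, -0.214, 67.2]
    - [1, 0.08, -0.465, -0.214, 67.2]
    - [1, 0.08, -0.465, -0.214, 67.2]
    - [1, 0.08, -0.465, -0.214, 67.2]
    - [1, 0.08, -0.465, -0.214, 67.2]
    - [1, 0.08, -0.465, -0.214, 67.2]
    - [1, 0.08, -0.465, -0.214, 67.2]
    - [1, 0.08, -0.465, -0.214, 67.2]
    - [1, 0.08, -0.465, -0.214, 67.2]
    - [1, 0.08, -0.465, -0.214, 67.2]
  newtons: 10

```text
time_s: 2.5
tool_pos: [0.5967, 0.2239, 0.1619]
tool_rot: [93.6, 89.9, 93.7]
force: [0.6, 0.1, 0.7]
grip_width: 0.0871
```

Emit:
step_arm:
  deltas:
    - [1, 0.04, 0, 0, 0]
    - [1, 0.07, 0, 0, 0]
    - [1, 0.1, 0, 0, 0]
    - [1, 0.1, 0, 0, 0]
    - [1, 0.1, 0, 0, 0]
    - [-1, 0.1, 0, 0, 0]
    - [-1, 0.1, 0, 0, 0]
    - [-1, 0.1, 0, 0, 0]
    - [-1, 0.1, 0, 0, 0]
    - [-1, 0.1, 0, 0, 0]
    - [-1, 0.1, 0, 0, 0]
  newtons: 10

```text
time_s: 3.88
tool_pos: [0.5981, 0.2214, 0.0621]
tool_rot: [35.9, 90.0, 35.8]
force: [-1.4, 0.2, 4.6]
grip_width: 0.0626
```

Emit:
step_arm:
  deltas:
    - [-1, -0.05, 0, 0, 0]
    - [-1, -0.1, 0, 0, 0]
    - [-1, -0.11, 0.03, -0.02, 0]
    - [-1, -0.11, 0.08, -0.058, 0]
    - [-1, -0.11, 0.12, -0.087, 0]
    - [-1, -0.11, 0.155, -0.112, 0]
    - [-1, -0.11, 0.167, -0.1208, 0]
    - [-1, -0.11, 0.167, -0.1208, 0]
    - [-1, -0.11, 0.167, -0.1208, 0]
    - [-1, -0.11, 0.167, -0.1208, 0]
  newtons: 15

```text
time_s: 5.12
tool_pos: [0.4787, 0.3864, 0.1716]
tool_rot: [-46.7, 89.9, -46.9]
force: [0.9, -0.2, -0.0]
grip_width: 0.0624
```

Run:
```python
from h import *
o=monitor.get_obs();print(o["time_s"],o["tool_pos"].round(4),o["force"].round(1),o["grip_width"])
for n in("side","top"):
    im,d=read_camera(n);np.savez(n+"1.npz",im=im,d=d)
    if n=="side": save(im[60:270,60:340],"side1.png",2.5)
    C=cloud(n,d);i=im.astype(int)
    m=(np.hypot(C[...,0]-.477,C[...,1]-.388)<.06)&(i[...,2]-i[...,0]>40)
    P=C[m];print(n,len(P),P.min(0).round(3) if len(P) else'',P.max(0).round(3) if len(P) else '')
```

```text
5.125 [0.4787 0.3864 0.1716] [ 0.9 -0.2 -0. ] 0.06240574168802028
side 687 [0.436 0.348 0.11 ] [0.525 0.418 0.464]
top 343 [ 0.45   0.351 -0.001] [0.511 0.441 0.259]
```

View pics/side1.png

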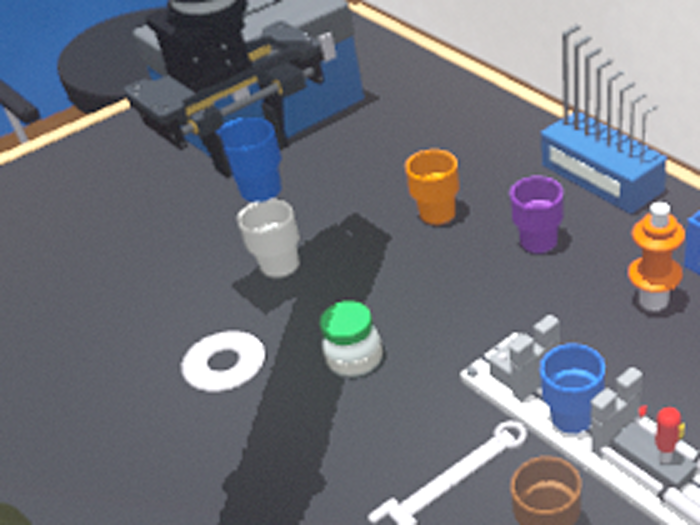

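The blue cup hangs upright right above the white cup, so I lower it.

Emit:
step_arm:
  deltas:
    - [-1, 0, 0, 0, 0]
    - [-1, 0.02, 0, 0, 0]
    - [-1, 0.035, 0, 0, 0]
    - [-1, 0.045, 0, 0, 0]
    - [-1, 0.055, 0, 0, 0]
    - [-1, 0.062, 0, 0, 0]
    - [-1, 0.068, 0, 0, 0]
    - [-1, 0.072, 0, 0, 0]
    - [-1, 0.075, 0, 0, 0]
    - [-1, 0.075, 0, 0, 0]
    - [-1, 0.075, 0, 0, 0]

```text
time_s: 6.6
tool_pos: [0.4779, 0.3892, 0.099]
tool_rot: [52.4, 89.8, 52.3]
force: [-2.3, -0.1, 7.9]
grip_width: 0.0624
```

Emit:
step_arm:
  deltas:
    - [1, 0.001, 0, 0, 0]
    - [1, 0.001, 0, 0, 0]
    - [1, 0.001, 0, 0, 0]
    - [1, 0.001, 0, 0, 0]
    - [1, -0.02, 0, 0, 0]
    - [1, -0.06, 0, 0, 0]
    - [1, -0.1, 0, 0, 0]
    - [1, -0.1, -0.05, 0.01, 0]
    - [1, -0.1, -0.11, 0.02, 0]
    - [1, -0.1, -0.17, 0.03, 0]
    - [1, -0.1, -0.23, 0.03, 0]
    - [1, -0.1, -0.23, 0.03, 0]

```text
time_s: 8.1
tool_pos: [0.5078, 0.1521, 0.1969]
tool_rot: [-62.2, 89.9, -62.8]
force: [-0.0, 0.6, 0.2]
grip_width: 0.0873
```

```bash
cat >> h.py <<'E'
from scipy.optimize import least_squares
def rim(n,im,d,c,lo,hi,blue=True,r=.045):
    C=cloud(n,d);i=im.astype(int)
    m=(np.hypot(C[...,0]-c[0],C[...,1]-c[1])<r)&(C[...,2]>lo)&(C[...,2]<hi)&(d>0)
    if blue:m&=i[...,2]-i[...,0]>40
    P=C[m]
    if len(P)<8: return None
    f=least_squares(lambda q:np.hypot(P[:,0]-q[0],P[:,1]-q[1])-0.0298,c,loss='soft_l1',f_scale=.002)
    return f.x.round(4),len(P),np.abs(f.fun).mean().round(4),np.percentile(P[:,2],[5,50,95]).round(4)
E
python3 - <<'E'
from h import *
o=monitor.get_obs();print(o["time_s"],o["tool_pos"].round(4),o["force"].round(1),o["tool_rot"])
for n in("side","top"):
    im,d=read_camera(n)
    print(n,"nest",rim(n,im,d,(.477,.388),.10,.12),"white",rim(n,im,d,(.477,.388),.066,.077,False),"stand",rim(n,im,d,(.535,-.045),.08,.096))
    C=cloud(n,d);m=(np.hypot(C[...,0]-.477,C[...,1]-.388)<.045)&(C[...,2]<.13);print(C[m][:,2].max())
    save(im[60:270,60:340],n+"2.png",2)
E
```

```text
8.1 [0.5078 0.1521 0.1969] [-0.   0.6  0.2] [-62.15360214  89.9284934  -62.75351627]
side nest (array([0.4761, 0.3885]), 182, np.float64(0.0013), array([0.101 , 0.1073, 0.1125])) white (array([0.4762, 0.389 ]), 73, np.float64(0.0012), array([0.067 , 0.072 , 0.0765])) stand (array([ 0.5333, -0.0449]), 171, np.float64(0.0009), array([0.0809, 0.086 , 0.0897]))
0.11425378756886717
top nest (array([0.4768, 0.3875]), 116, np.float64(0.0009), array([0.1013, 0.1099, 0.114 ])) white (array([0.4786, 0.382 ]), 60, np.float64(0.0019), array([0.0672, 0.0738, 0.0768])) stand (array([ 0.5347, -0.045 ]), 37, np.float64(0.0008), array([0.0846, 0.0883, 0.091 ]))
0.11566218938970385
```

View pics/side2.png

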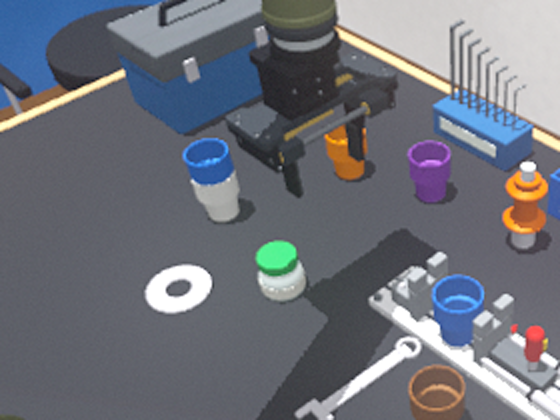

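The bench cup is seated, with its rim at 110 mm, and the white cup has not moved. Next is the stand cup.

Emit:
step_arm:
  deltas:
    - [1, 0, -0.06, 0.01, 0]
    - [1, 0, -0.12, 0.02, 0]
    - [1, 0, -0.17, 0.0265, 0]
    - [1, 0, -0.197, 0.0265, 0]
    - [1, 0, -0.197, 0.0265, 0]
    - [1, 0, -0.197, 0.0265, 0]
    - [1, 0.04, -0.197, 0.0265, 0]
    - [1, 0.08, -0.197, 0.0265, 0]
    - [1, 0.11, -0.197, 0.0265, 0]
    - [1, 0.121, -0.197, 0.0265, 0]
    - [1, 0.121, -0.197, 0.0265, 0]

```text
time_s: 9.57
tool_pos: [0.5333, -0.0373, 0.0753]
tool_rot: [174.2, 89.9, 174.3]
force: [0.5, 0.3, 0.5]
grip_width: 0.0871
```

Emit:
step_arm:
  deltas:
    - [-1, 0, 0, 0, 0]
    - [-1, 0, 0, 0, 0]
    - [-1, 0, 0, 0, 0]
    - [-1, 0, 0, 0, 0]
    - [-1, 0, 0, 0, 0]
    - [-1, 0, 0, 0, 0]
    - [-1, 0, 0, 0, 0]
  newtons: 15

```text
time_s: 10.45
tool_pos: [0.5338, -0.0387, 0.0762]
tool_rot: [16.5, 89.9, 16.4]
force: [-0.3, -0.4, 6.2]
grip_width: 0.0626
```

The commanded pose had a residual, which put the grip 6 mm off the cup's centre in y. I regrip centred.

Emit:
step_arm:
  deltas:
    - [1, 0, 0, 0, 0]
    - [1, 0, 0, 0, 0]
    - [1, 0, 0, 0, 0]
    - [1, 0, 0, 0, 0]
    - [1, 0, -0.003, 0, 0]
    - [1, 0, -0.0065, 0, 0]
    - [1, 0, -0.0065, 0, 0]
    - [1, 0, -0.0065, 0, 0]
    - [1, 0, -0.0065, 0, 0]

```text
time_s: 11.58
tool_pos: [0.5334, -0.0451, 0.0756]
tool_rot: [54.4, 90.0, 54.4]
force: [0.1, -0.8, 0.3]
grip_width: 0.0868
```

Emit:
step_arm:
  deltas:
    - [-1, 0, 0, 0, 0]
    - [-1, 0, 0, 0, 0]
    - [-1, 0, 0, 0, 0]
    - [-1, 0, 0, 0, 0]
    - [-1, 0, 0, 0, 0]
    - [-1, 0, 0, 0, 0]
    - [-1, 0, 0, 0, 0]
    - [-1, 0, 0, 0, 0]
  newtons: 15

```text
time_s: 12.58
tool_pos: [0.5334, -0.0452, 0.0756]
tool_rot: [35.2, 90.0, 35.1]
force: [-0.3, -0.7, -0.5]
grip_width: 0.0625
```

Run:
```python
from h import *
o=monitor.get_obs();print(o["time_s"],o["tool_pos"].round(4),o["force"].round(1))
im,d=read_camera("side");print(rim("side",im,d,(.5335,-.045),.075,.096))
```

```text
12.575 [ 0.5334 -0.0452  0.0756] [-0.3 -0.7 -0.5]
(array([ 0.5333, -0.0448]), 132, np.float64(0.001), array([0.0756, 0.0834, 0.0893]))
```

Emit:
step_arm:
  deltas:
    - [-1, -0.04, 0, 0, 0]
    - [-1, -0.09, 0, 0, 0]
    - [-1, -0.13, 0, 0, 0]
    - [-1, -0.15, 0.04, -0.005, 0]
    - [-1, -0.15, 0.09, -0.012, 0]
    - [-1, -0.15, 0.15, -0.02, 0]
    - [-1, -0.15, 0.21, -0.028, 0]
    - [-1, -0.15, 0.27, -0.036, 0]
    - [-1, -0.15, 0.33, -0.044, 0]
    - [-1, -0.15, 0.38, -0.05, 0]
    - [-1, -0.15, 0.415, -0.055, 0]
    - [-1, -0.15, 0.433, -0.057, 0]

```text
time_s: 14.12
tool_pos: [0.4756, 0.3899, 0.225]
tool_rot: [-163.8, 90.0, -163.7]
force: [-0.0, -1.7, -0.3]
grip_width: 0.0622
```

Emit:
step_arm:
  deltas:
    - [-1, 0, 0, 0, 0]
    - [-1, 0, 0, 0, 0]
    - [-1, 0.02, 0, 0, 0]
    - [-1, 0.03, 0, 0, 0]
    - [-1, 0.03, 0, 0, 0]
    - [-1, 0.03, 0, 0, 0]

```text
time_s: 14.88
tool_pos: [0.4772, 0.3876, 0.1963]
tool_rot: [38.5, 89.9, 38.4]
force: [0.9, 0.4, 0.8]
grip_width: 0.0621
```

Run:
```python
from h import *
o=monitor.get_obs();print(o["time_s"],o["tool_pos"].round(4),o["force"].round(1),o["grip_width"])
im,d=read_camera("side");save(im[60:200,90:280],"side3.png",3)
print(rim("side",im,d,(.4765,.388),.09,.115))
```

```text
14.875 [0.4772 0.3876 0.1963] [0.9 0.4 0.8] 0.06207190817641413
(array([0.476 , 0.3887]), 260, np.float64(0.0012), array([0.092 , 0.1016, 0.112 ]))
```

View pics/side3.png

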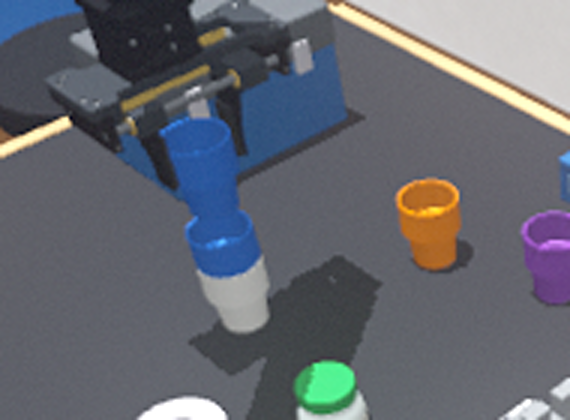

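The cup is upright and above the nest.

Emit:
step_arm:
  deltas:
    - [-1, 0.012, 0, 0, 0]
    - [-1, 0.024, 0, 0, 0]
    - [-1, 0.034, 0, 0, 0]
    - [-1, 0.043, 0, 0, 0]
    - [-1, 0.05, 0, 0, 0]
    - [-1, 0.056, 0, 0, 0]
    - [-1, 0.06, 0, 0, 0]
    - [-1, 0.063, 0, 0, 0]
    - [-1, 0.063, 0, 0, 0]
    - [-1, 0.063, 0, 0, 0]

```text
time_s: 16.18
tool_pos: [0.4774, 0.3887, 0.1348]
tool_rot: [50.7, 89.8, 50.6]
force: [-1.9, -0.6, 7.9]
grip_width: 0.0623
```

Emit:
step_arm:
  deltas:
    - [1, 0.001, 0, 0, 0]
    - [1, 0.001, 0, 0, 0]
    - [1, 0.001, 0, 0, 0]
    - [1, 0.001, 0, 0, 0]
    - [1, -0.02, 0, 0, 0]
    - [1, -0.06, 0, 0, 0]
    - [1, -0.1, 0, 0, 0]
    - [1, -0.1, -0.05, 0.01, 0]
    - [1, -0.1, -0.11, 0.02, 0]
    - [1, -0.1, -0.17, 0.03, 0]
    - [1, -0.1, -0.2, 0.03, 0]
    - [1, -0.1, -0.2, 0.03, 0]

```text
time_s: 17.68
tool_pos: [0.5071, 0.1844, 0.2329]
tool_rot: [-5.0, 90.0, -5.4]
force: [0.6, 0.2, 0.3]
grip_width: 0.0868
```

Run:
```python
from h import *
o=monitor.get_obs();print(o["time_s"],o["tool_pos"].round(4),o["force"].round(1))
for n in("side","top"):
    im,d=read_camera(n); np.savez(n+"4.npz",im=im,d=d)
    print(n,"nest",rim(n,im,d,(.477,.388),.137,.155),"white",rim(n,im,d,(.477,.388),.066,.077,False))
    C=cloud(n,d)
    # handle top
    m=(abs(C[...,0]-.54)<.03)&(abs(C[...,1]+.158)<.03)&(C[...,2]>.09)
    P=C[m];print("handle",len(P),P.mean(0).round(4),P.min(0).round(4),P.max(0).round(4))
    c=(.54,-.158)
    i=im.astype(int);m=(abs(C[...,0]-.54)<.03)&(abs(C[...,1]+.158)<.03)&(C[...,2]>.058)&(C[...,2]<.1)&(i[...,0]-i[...,1]>50)
    P=C[m]
    if len(P)>8:print(least_squares(lambda q:np.hypot(P[:,0]-q[0],P[:,1]-q[1])-.011,c,loss='soft_l1',f_scale=.002).x,len(P))
    im2=im.copy()
    if n=="top": a=im[170:235,235:375]
    else: a=im[170:280,250:390]
    save(a,n+"4.png",5)
```

```text
17.675 [0.5071 0.1844 0.2329] [0.6 0.2 0.3]
side nest (array([0.4752, 0.3892]), 193, np.float64(0.0013), array([0.1378, 0.1441, 0.1494])) white (array([0.4768, 0.3884]), 68, np.float64(0.0011), array([0.0667, 0.072 , 0.0756]))
handle 75 [ 0.539  -0.1589  0.099 ] [ 0.5313 -0.1677  0.09  ] [ 0.55   -0.1483  0.1042]
[ 0.54300026 -0.15590953] 104
top nest None white None
handle 53 [ 0.542  -0.1563  0.1013] [ 0.5331 -0.166   0.092 ] [ 0.5519 -0.1476  0.1069]
[ 0.54352684 -0.15788826] 22
```

View pics/top4.png

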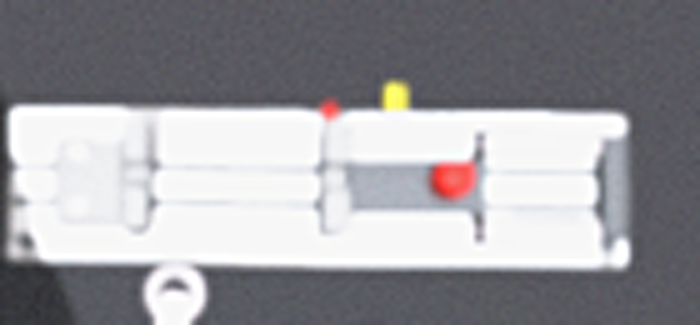

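View pics/side4.png

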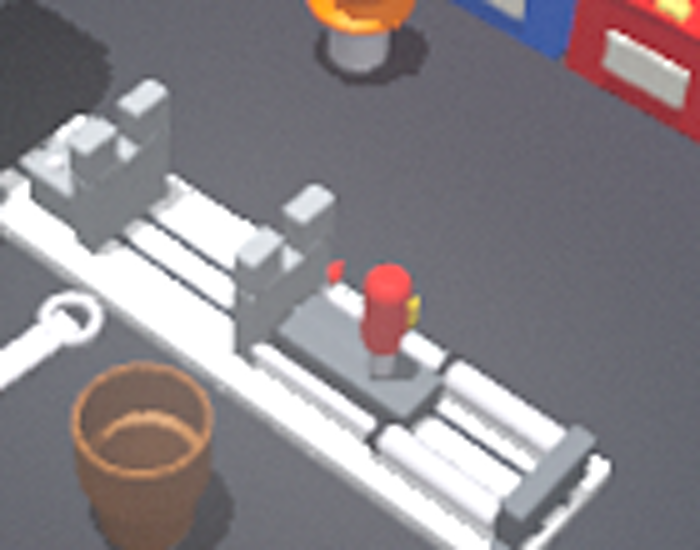

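All three cups are nested, with the top rim at about 146 mm. The pointer is near (301,192) and the clip near (314,189) in camera pixels, and the handle is at about (0.5425, -0.157).

Emit:
step_arm:
  deltas:
    - [1, 0.01, -0.05, 0.005, 0]
    - [1, 0.02, -0.11, 0.011, 0]
    - [1, 0.03, -0.17, 0.018, 0]
    - [1, 0.05, -0.23, 0.024, 0]
    - [1, 0.06, -0.29, 0.03, 0]
    - [1, 0.06, -0.33, 0.035, 0]
    - [1, 0.06, -0.345, 0.036, 0]
    - [1, 0.06, -0.345, 0.036, 0]
    - [1, 0.06, -0.345, 0.036, 0]
    - [1, 0.06, -0.345, 0.036, 0]
    - [1, 0.06, -0.345, 0.036, 0]

```text
time_s: 19.15
tool_pos: [0.5425, -0.156, 0.1727]
tool_rot: [58.4, 90.0, 58.4]
force: [0.3, -0.4, -0.4]
grip_width: 0.087
```

```bash
cat >> h.py <<'E'
def marks(n,im,d):
    m,Rm,t=cam(n);C=cloud(n,d);i=im.astype(float);out={}
    px,py=proj(n,np.array([.585,-.12,.02]))
    v,u=np.mgrid[:420,:560]
    def at(u0,v0,z):
        r=Rm@np.array([(u0-m["cx"])/m["fx"],(v0-m["cy"])/m["fy"],1]);return (t+r*(z-t[2])/r[2]).round(4)
    w=(C[...,0]>.572)&(C[...,0]<.625)&(C[...,1]>-.19)&(C[...,1]<-.07)&(C[...,2]<.045)
    w=cv2.dilate(w.astype(np.uint8),np.ones((3,3)))>0
    rd=np.clip(i[...,0]-np.maximum(i[...,1],i[...,2])-25,0,None)*(i[...,1]<i[...,2]+40)*w
    ye=np.clip(np.minimum(i[...,0],i[...,1])-i[...,2]-25,0,None)*w
    for k,W,z in(("pointer",rd,.02),("clip",ye,.018)):
        if W.sum()>50:
            k_,l,s,_=cv2.connectedComponentsWithStats((W>0).astype(np.uint8))
            b=max(range(1,k_),key=lambda j:W[l==j].sum());W=W*(l==b)
            u0,v0=(u*W).sum()/W.sum(),(v*W).sum()/W.sum()
            out[k]=((round(u0,2),round(v0,2)),int((W>0).sum()),at(u0,v0,z))
    return out
E
python3 - <<'E'
from h import *
o=monitor.get_obs();print(o["time_s"],o["tool_pos"].round(4),o["tool_rot"])
for n in("top","side"):
    for k in"04":
        z=np.load(n+k+".npz");print(n,k,marks(n,z["im"],z["d"]))
    im,d=read_camera(n);print(n,"now",marks(n,im,d))
E
```

```text
19.15 [ 0.5425 -0.156   0.1727] [58.36429869 89.96467119 58.41875889]
top 0 {'pointer': ((np.float64(300.52), np.float64(191.5)), 15, array([ 0.5849, -0.0949,  0.02  ])), 'clip': ((np.float64(313.59), np.float64(188.85)), 34, array([ 0.5937, -0.1322,  0.018 ]))}
top 4 {'pointer': ((np.float64(300.52), np.float64(191.48)), 15, array([ 0.585 , -0.0949,  0.02  ])), 'clip': ((np.float64(313.59), np.float64(188.86)), 34, array([ 0.5937, -0.1322,  0.018 ]))}
top now {'pointer': ((np.float64(300.5), np.float64(191.47)), 15, array([ 0.585 , -0.0949,  0.02  ])), 'clip': ((np.float64(313.64), np.float64(188.85)), 34, array([ 0.5938, -0.1324,  0.018 ]))}
side 0 {'pointer': ((np.float64(326.32), np.float64(225.2)), 27, array([ 0.5972, -0.1142,  0.02  ])), 'clip': ((np.float64(332.2), np.float64(231.2)), 16, array([ 0.5933, -0.1365,  0.018 ]))}
side 4 {'pointer': ((np.float64(326.13), np.float64(225.23)), 26, array([ 0.5968, -0.114 ,  0.02  ])), 'clip': ((np.float64(332.21), np.float64(231.18)), 16, array([ 0.5934, -0.1365,  0.018 ]))}
side now {'pointer': ((np.float64(324.85), np.float64(225.37)), 16, array([ 0.5942, -0.1119,  0.02  ])), 'clip': ((np.float64(332.18), np.float64(231.21)), 18, array([ 0.5933, -0.1365,  0.018 ]))}
```

Emit:
step_arm:
  deltas:
    - [1, 0.03, 0, 0, 0]
    - [1, 0.06, 0, 0, 0]
    - [1, 0.08, 0, 0, 0]
    - [1, 0.09, 0, 0, 0]
    - [1, 0.09, 0, 0, 0]
    - [-1, 0.09, 0, 0, 0]
    - [-1, 0.09, 0, 0, 0]
    - [-1, 0.09, 0, 0, 0]
    - [-1, 0.09, 0, 0, 0]
    - [-1, 0.09, 0, 0, 0]
    - [-1, 0.09, 0, 0, 0]
    - [-1, 0.09, 0, 0, 0]
  newtons: 20

```text
time_s: 20.75
tool_pos: [0.5422, -0.1572, 0.0825]
tool_rot: [86.4, 90.0, 86.3]
force: [0.3, -0.6, -0.4]
grip_width: 0.025
```

Emit:
step_arm:
  deltas:
    - [-1, 0, 0, 0, 0]
    - [-1, 0, 0, 0, 0]
    - [-1, 0, 0, 0, 0]
    - [-1, 0, 0, 0, 0]
    - [-1, 0, 0, 0, 0]
  newtons: 50

```text
time_s: 21.38
tool_pos: [0.5418, -0.1572, 0.0825]
tool_rot: [162.1, 89.9, 162.0]
force: [-3.5, -0.3, 3.0]
grip_width: 0.0209
```

Run:
```python
from h import *
o=monitor.get_obs();print(o["time_s"],o["tool_pos"].round(4),o["force"].round(1),o["grip_width"])
for n in("top",):
    im,d=read_camera(n);print(n,"now",marks(n,im,d));
```

```text
21.375 [ 0.5418 -0.1572  0.0825] [-3.5 -0.3  3. ] 0.020876938763184777
top now {'pointer': ((np.float64(300.52), np.float64(191.47)), 15, array([ 0.585 , -0.0949,  0.02  ])), 'clip': ((np.float64(312.85), np.float64(189.01)), 25, array([ 0.5933, -0.1301,  0.018 ]))}
```

Emit:
step_arm:
  deltas:
    - [-1, 0, -0.005, 0, 0]
    - [-1, 0, -0.01, 0, 0]
    - [-1, 0, -0.015, 0, 0]
    - [-1, 0, -0.02, 0.0003, 0]
    - [-1, 0, -0.025, 0.0003, 0]
    - [-1, 0, -0.03, 0.0004, 0]
    - [-1, 0, -0.034, 0.0005, 0]
    - [-1, 0, -0.034, 0.0005, 0]
    - [-1, 0, -0.034, 0.0005, 0]
    - [-1, 0, -0.034, 0.0005, 0]
    - [-1, 0, -0.034, 0.0005, 0]
  newtons: 60

```text
time_s: 22.8
tool_pos: [0.5423, -0.1873, 0.0824]
tool_rot: [112.2, 89.6, 112.3]
force: [-5.6, 7.4, 7.2]
grip_width: 0.0207
```

Run:
```python
from h import *
o=monitor.get_obs();print(o["time_s"],o["tool_pos"].round(4),o["force"].round(1),o["grip_width"])
for n in("top","side"):
    im,d=read_camera(n);print(n,"now",marks(n,im,d))
    C=cloud(n,d)
    m=(abs(C[...,0]-.541)<.04)&(C[...,1]<-.06)&(C[...,1]>-.15)&(abs(C[...,2]-.092)<.005);print("head",m.sum(),C[m].mean(0).round(4))
    if n=="top": save(im[165:235,250:370],"top5.png",6)
```

```text
22.8 [ 0.5423 -0.1873  0.0824] [-5.6  7.4  7.2] 0.0206729941184846
top now {'pointer': ((np.float64(310.45), np.float64(191.92)), 9, array([ 0.5844, -0.1232,  0.02  ])), 'clip': ((np.float64(313.52), np.float64(189.04)), 39, array([ 0.5932, -0.132 ,  0.018 ]))}
head 88 [ 0.5421 -0.1243  0.0929]
side now {}
head 0 [nan nan nan]<stdin>:6: RuntimeWarning: Mean of empty slice.
  ret = um.true_divide(
```

View pics/top5.png

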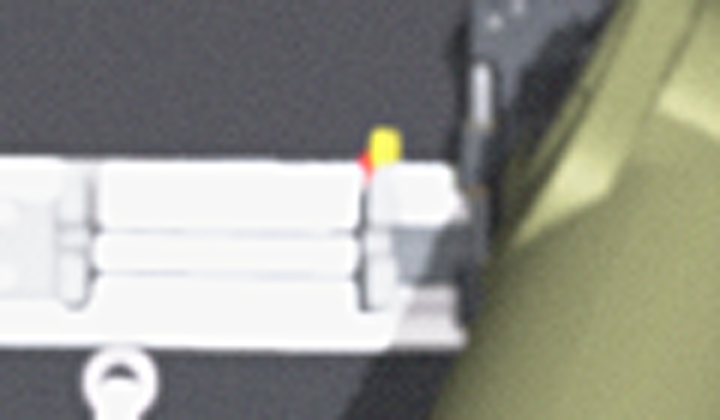

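Run:
```python
from h import *
z=np.load("top4.npz");im,d=z["im"],z["d"];im2,d2=read_camera("top")
for I,D in((im,d),(im2,d2)):
    C=cloud("top",D)
    m=(abs(C[...,0]-.541)<.04)&(C[...,1]<-.06)&(C[...,1]>-.15)&(abs(C[...,2]-.092)<.005);print("head",m.sum(),C[m].mean(0).round(4))
C=cloud("top",d)
m=(C[...,0]>.575)&(C[...,0]<.615)&(C[...,1]>-.15)&(C[...,1]<-.12)&(C[...,2]>.0155)&(C[...,2]<.025)
print("clip by depth",m.sum(),C[m].mean(0).round(4))
for r in range(185,195): print(r,[tuple(int(c) for c in im[r,k]) for k in range(309,320)])
print('z mm');print((C[185:195,297:320,2]*1000).round().astype(int))
for r in range(188,195): print(r,[tuple(int(c) for c in im[r,k]) for k in range(296,306)])
```

```text
head 91 [ 0.5409 -0.0973  0.0927]
head 86 [ 0.5425 -0.1242  0.0926]
clip by depth 32 [ 0.5854 -0.1337  0.0179]
185 [(89, 90, 93), (83, 79, 90), (90, 90, 99), (91, 89, 96), (98, 99, 96), (96, 90, 95), (95, 94, 98), (86, 88, 95), (91, 92, 98), (85, 86, 90), (92, 87, 97)]
186 [(87, 86, 94), (83, 83, 92), (99, 98, 91), (143, 140, 94), (179, 174, 99), (164, 159, 96), (146, 140, 94), (115, 112, 97), (88, 87, 94), (92, 92, 101), (91, 89, 98)]
187 [(88, 88, 99), (90, 90, 95), (128, 127, 97), (219, 216, 100), (255, 253, 107), (243, 239, 104), (219, 212, 97), (157, 151, 96), (98, 98, 98), (88, 86, 100), (85, 85, 94)]
188 [(85, 86, 95), (89, 89, 91), (143, 137, 88), (247, 244, 95), (255, 255, 109), (253, 252, 107), (246, 241, 100), (186, 181, 102), (102, 100, 97), (86, 86, 95), (84, 88, 92)]
189 [(82, 82, 94), (86, 85, 92), (151, 143, 83), (250, 246, 89), (254, 254, 108), (251, 250, 106), (248, 244, 94), (189, 186, 98), (98, 96, 93), (84, 83, 93), (88, 90, 96)]
190 [(78, 82, 92), (85, 83, 90), (154, 147, 85), (249, 246, 86), (252, 252, 103), (249, 249, 100), (245, 241, 91), (187, 182, 93), (97,
[... 2444 characters left out ...]
 84, 91)]
191 [(127, 130, 137), (112, 113, 119), (134, 112, 116), (199, 99, 106), (241, 83, 83), (238, 81, 80), (186, 93, 97), (126, 106, 111), (107, 109, 116), (116, 119, 127)]
192 [(234, 237, 244), (223, 226, 231), (224, 204, 215), (241, 148, 153), (254, 98, 95), (255, 106, 107), (234, 135, 135), (194, 174, 186), (202, 208, 216), (227, 231, 237)]
193 [(254, 255, 254), (254, 255, 255), (252, 255, 255), (245, 218, 223), (248, 150, 154), (249, 164, 165), (241, 198, 204), (236, 235, 242), (250, 254, 255), (255, 255, 255)]
194 [(249, 249, 248), (249, 250, 249), (249, 253, 253), (244, 241, 245), (239, 209, 215), (242, 225, 227), (241, 237, 240), (242, 246, 248), (247, 249, 249), (249, 249, 249)]
```

```bash
cat >> h.py <<'E'
def head(I,D,ylo):
    C=cloud("top",D);P=C[(abs(C[...,0]-.541)<.034)&(C[...,1]<-.06)&(C[...,1]>ylo)&(abs(C[...,2]-.092)<.006)]
    return len(P),P.mean(0).round(4),np.median(P,0).round(4)
def gray_shift(I0,I1):
    # column shift of the plate's dark inner edge + prongs, via template matching, 8x
    s=8;a=cv2.resize(I0[193:218,292:311],None,fx=s,fy=s,interpolation=cv2.INTER_CUBIC)
    b=cv2.resize(I1[192:219,296:322],None,fx=s,fy=s,interpolation=cv2.INTER_CUBIC)
    r=cv2.matchTemplate(b,a,cv2.TM_CCOEFF_NORMED);_,v,_,l=cv2.minMaxLoc(r)
    return l[0]/s+4,l[1]/s-1,round(v,3)
E
python3 - <<'E'
from h import *
z=np.load("top4.npz");im,d=z["im"],z["d"]
for k in range(2):
    im2,d2=read_camera("top"); print(head(im,d,-.12),head(im2,d2,-.15),gray_shift(im[:,:,:],im2),marks("top",im2,d2))
o=monitor.get_obs();print(o["time_s"],o["tool_pos"].round(4),o["force"].round(1))
for r in range(188,195): print(r,[tuple(int(c) for c in im2[r,k]) for k in range(306,320)])
E
```

```text
(88, array([ 0.5412, -0.095 ,  0.0927]), array([ 0.5348, -0.095 ,  0.0926])) (88, array([ 0.5424, -0.1243,  0.0928]), array([ 0.549 , -0.1243,  0.0927])) (10.875, 0.125, 0.848) {'pointer': ((np.float64(310.47), np.float64(191.94)), 9, array([ 0.5844, -0.1233,  0.02  ])), 'clip': ((np.float64(313.53), np.float64(189.06)), 38, array([ 0.5932, -0.132 ,  0.018 ]))}
(88, array([ 0.5412, -0.095 ,  0.0927]), array([ 0.5348, -0.095 ,  0.0926])) (87, array([ 0.5424, -0.1244,  0.0927]), array([ 0.5486, -0.1244,  0.0927])) (10.875, 0.125, 0.849) {'pointer': ((np.float64(310.45), np.float64(191.93)), 10, array([ 0.5844, -0.1232,  0.02  ])), 'clip': ((np.float64(313.53), np.float64(189.06)), 39, array([ 0.5932, -0.1321,  0.018 ]))}
23.05 [ 0.5423 -0.1873  0.0824] [-6.7  6.9  6. ]
188 [(90, 88, 98), (91, 91, 96), (86, 87, 94), (80, 83, 92), (84, 84, 87), (145, 140, 94), (248, 245, 99), (255, 255, 111), (254, 253, 113), (246, 242, 99), (185, 179, 98), (100, 96, 95), (85, 86, 98), (88, 89, 93)]
189 [(87, 89, 95), (83, 83, 92), (85, 89, 100), (88, 82, 94), (105, 89, 90), (168, 144, 86), (250, 249, 98
[... 594 characters left out ...]
 228, 237), (235, 236, 242), (246, 210, 221), (254, 141, 150), (251, 126, 99), (248, 219, 134), (247, 246, 169), (245, 243, 192), (242, 241, 214), (237, 237, 237), (225, 226, 236), (217, 221, 230), (221, 225, 232)]
193 [(255, 255, 254), (254, 255, 254), (253, 255, 255), (251, 255, 255), (250, 198, 211), (249, 147, 145), (248, 212, 197), (246, 242, 237), (244, 244, 247), (246, 246, 253), (251, 251, 255), (254, 254, 255), (255, 255, 255), (255, 255, 255)]
194 [(249, 249, 248), (249, 249, 249), (249, 250, 250), (249, 255, 255), (249, 223, 229), (248, 183, 187), (247, 228, 234), (245, 245, 249), (243, 244, 247), (246, 246, 248), (248, 248, 249), (249, 249, 249), (249, 249, 249), (249, 249, 249)]
```

Emit:
step_arm:
  deltas:
    - [-1, 0, -0.003, 0, 0]
    - [-1, 0, -0.006, 0.0001, 0]
    - [-1, 0, -0.009, 0.0001, 0]
    - [-1, 0, -0.009, 0.0001, 0]
    - [-1, 0, -0.009, 0.0001, 0]
    - [-1, 0, -0.009, 0.0001, 0]
    - [-1, 0, -0.009, 0.0001, 0]
    - [-1, 0, -0.009, 0.0001, 0]
  newtons: 60

```text
time_s: 24.05
tool_pos: [0.5425, -0.1957, 0.0824]
tool_rot: [110.8, 89.6, 110.9]
force: [-6.2, 10.1, 6.4]
grip_width: 0.0208
```

Run:
```python
from h import *
z=np.load("top4.npz");im,d=z["im"],z["d"]
for k in range(2):
    im2,d2=read_camera("top"); print(head(im,d,-.12),head(im2,d2,-.155),gray_shift(im,im2),marks("top",im2,d2))
o=monitor.get_obs();print(o["time_s"],o["tool_pos"].round(4),o["force"].round(1),o["grip_width"])
for r in range(188,195): print(r,[tuple(int(c) for c in im2[r,k]) for k in range(309,320)])
save(im2[165:235,250:370],"top6.png",6)
s,ds=read_camera("side");print(rim("side",s,ds,(.477,.388),.137,.155),rim("side",s,ds,(.477,.388),.066,.077,False))
```

```text
(88, array([ 0.5412, -0.095 ,  0.0927]), array([ 0.5348, -0.095 ,  0.0926])) (103, array([ 0.5424, -0.1336,  0.0926]), array([ 0.5488, -0.1341,  0.0926])) (7.375, -0.125, 0.349) {'pointer': ((np.float64(314.34), np.float64(193.26)), 6, array([ 0.5809, -0.1344,  0.02  ])), 'clip': ((np.float64(313.61), np.float64(189.08)), 38, array([ 0.5931, -0.1323,  0.018 ]))}
(88, array([ 0.5412, -0.095 ,  0.0927]), array([ 0.5348, -0.095 ,  0.0926])) (104, array([ 0.5424, -0.1336,  0.0923]), array([ 0.5425, -0.1337,  0.0922])) (7.25, -0.125, 0.349) {'pointer': ((np.float64(314.38), np.float64(193.24)), 6, array([ 0.581 , -0.1345,  0.02  ])), 'clip': ((np.float64(313.62), np.float64(189.07)), 38, array([ 0.5931, -0.1323,  0.018 ]))}
24.15 [ 0.5424 -0.1957  0.0824] [-6.3  8.9  8.2] 0.02069569855277507
188 [(84, 85, 97), (91, 90, 97), (144, 141, 90), (248, 243, 98), (255, 255, 108), (253, 252, 108), (248, 244, 105), (185, 179, 97), (98, 96, 91), (86, 86, 97), (86, 88, 92)]
189 [(78, 80, 89), (87, 85, 92), (154, 147, 91), (251, 247, 90), (253, 254, 106), (251, 251, 107), (253, 247, 104), (189, 185, 9
[... 451 characters left out ...]
5, 225, 229), (252, 235, 205), (249, 236, 152), (248, 206, 106), (252, 207, 148), (237, 193, 183), (192, 188, 198), (195, 200, 211), (211, 214, 225)]
193 [(255, 255, 254), (253, 254, 255), (251, 253, 255), (249, 251, 255), (248, 220, 216), (248, 168, 151), (249, 204, 205), (248, 237, 246), (243, 245, 251), (250, 252, 254), (255, 255, 255)]
194 [(249, 249, 248), (248, 249, 249), (248, 249, 250), (248, 252, 254), (248, 232, 238), (248, 180, 186), (247, 229, 234), (245, 245, 249), (245, 248, 249), (248, 249, 249), (250, 250, 249)]
(array([0.4754, 0.3894]), 194, np.float64(0.0012), array([0.1379, 0.144 , 0.1492])) (array([0.4768, 0.3885]), 71, np.float64(0.0012), array([0.0664, 0.0716, 0.0765]))
```

View pics/top6.png

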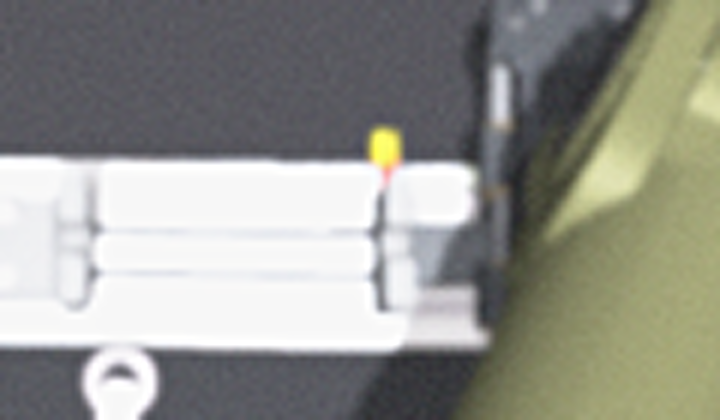

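The top view shows the red pointer centred on the yellow clip: pointer column about 314.0, clip centre 313.6 to 314.0. The stack is unchanged, so I hand in while holding.

Run:
```python
from h import *
o=monitor.get_obs();print(o["time_s"],o["tool_pos"].round(4),o["force"].round(1),o["grip_width"]);env.sign_off()
```

```text
24.2 [ 0.5424 -0.1957  0.0824] [-5.9  8.3  8.3] 0.020643562141651604
the job is handed in; nothing more can be done
```

I nested both blue cups in the white one, the bench cup first. Then I pulled the sprung head open by its red handle to the clip mark. I signed off at 24.2 s, still holding it there with a 60 N grip.

**Cups:** The middle rim measured about 110 mm before the third cup went on, and the top rim about 146 mm. Both match fully seated cups. The white cup stayed within about 1 mm of where it stood. The last stack check was from the side camera only, because its top-camera fit returned nothing while the arm was near.

**Pointer:** It sits at image column 314.0 and the clip centre at 313.6 to 314.0, so it is in line within about 1 mm. The head travelled about 37.7 mm, and the tool reads a steady spring reaction of 8–10 N.

**Less certain checks:**
- At this resolution the black line itself could not be seen, so I used the centre of the clip.
- The tool moved about 0.8 mm more than the head. I corrected for that using the camera.
- In the final picture the head's own position reading was contaminated by gripper pixels, and its template match was poor. I relied on the pointer pixels and the tool's movement instead.

My first grip on the stand cup was 6 mm off centre, so I opened, re-centred and regripped before lifting it. I did not measure the clip or the other bench items for movement in every view, but the clip's position in the top view is unchanged.

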